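# Set the tile gauge to its mark and lock it

## Task

Set the tile gauge: with a fingertip pressed lightly on top of the knurled wheel, roll the wheel until the moving fence has closed up so far that its pointer fin stands in line with the fin of the brass rider (the gauge mark); then push the lock lever fully over to its other side. Move the fence only by the wheel, do not touch the rider, and leave the tile, pot, jar and wooden tool where they are.

Things in the scene. Friction and masses are not known exactly. Their poses are not given: they have to be found in the camera images.
- gauge: tile gauge: fixed plywood board 170 (x) x 320 (y) x 18 mm, origin under its centre; its y points toward the robot (world -x), its x to the left (world +y), give or take 0.25 rad. From near to far: grey wheel housing (y 150 to 60, x -33 to 33, top z 58 mm), moving fence, gap, fixed wooden stop (y -65 to -81, top z 44), lock lever. Aluminium scale rail along the right edge
- wheel: knurled steel thumbwheel, 68 mm diameter, 26 mm wide, axle along the gauge's x; origin at its centre (0, 105, 42 mm in the gauge). Rolling its top away from the robot (gauge -y) closes the gap, toward it opens it: 12 mm of fence per rad; 10 mm at the rim moves the fence 3.5 mm the same way. Stays where it is left; 3.8 rad from start to end stop
- wheel_top (a point): highest point of the wheel's rim, 76 mm above the table, 18 mm above the housing; does not turn with the wheel. Wheel, housing and fence form one head on springs that gives down up to 5 mm and rises again: about 3 N starts it, 7 N bottoms it; a fingertip that presses the wheel down 2 to 4 mm and is dragged sideways turns it without slipping
- fence: moving wooden fence, 118 mm long along the gauge's x, 14 mm thick, top 52 mm above the table; origin at the middle of the foot of its gap-side face; slides along the gauge's y, starts 95 mm from the fixed stop. To be moved by the wheel only
- fence_pointer (a point): top of the outer (right) end of the steel pointer fin on the fence (fin 4 mm thick, 46 mm above the table)
- rider: brass rider on the scale rail, saddle 26 x 14 x 6 mm with an upright fin 4 mm thick; stays where it is set, 16 to 38 mm beyond the pointer (gauge -y) at the start. Not to be touched
- rider_mark (a point): top of the fence-side end of the rider's fin, the gauge mark, 3.5 mm to the right of the path of the pointer's end. Pointer and mark are in line when they have the same y in the gauge's frame
- lock (a joint): lock lever on a grey block (70 x 50 x 25 mm, on the board): 0 = leans 0.5 rad to the right, gauge -x (free), 1.0 = leans 0.5 rad to the left, gauge +x (locked, end stop); swings in the gauge's x-z plane about a pivot at (0, -125, 40) mm in the gauge; stays where it is left, about 1 N at the tip moves it
- lock_tip (a point): centre of the ball, 26 mm diameter, at the end of the lock lever, 55 mm from its pivot; 88 mm above the table at either end, 95 mm upright
- tile: dark blue-green glazed test tile 60 x 40 x 9 mm lying on the board in the gap, near the stop; loose, origin under its centre
- pot: glaze pot with lid, 71 mm diameter, 76 mm tall, standing beyond the far end of the gauge; loose, origin under its centre
- jar: slip jar with black lid, 63 mm diameter, 94 mm tall, standing to the right of the gauge; loose, origin under its centre
- wood_tool: wooden modelling tool 169 x 17 x 8 mm lying along the right edge of the gauge; loose, origin under its centre

How it is judged:
By the outcome, as a careful person would: the job done as asked, in the order asked, and still so for the second after the job is handed in, with the robot touching nothing.
It also fails if it takes over 58 s, if anything falls off the work surface, if the arm or the gripper's body presses on something with over 40 N, if the wrist force passes 120 N, or if a joint passes its speed limit or range.

## Robot

A 6-joint arm with a two-finger parallel gripper is mounted at the origin on a cart in front of the work surface, level with it; the furniture and walls round the work are solid. World frame = base frame: x ahead of the robot, y to its left, z up, the work surface at z = 0. Lengths are in m, angles in rad, forces in N, time in s.
With the tool pointing down it reaches from about 0.275 to 1 m from the base axis. Payload 8.4 kg.
Tool frame: the origin (TCP) lies at the very end of the fingers, on their centre line; the grasp point (between the pads) lies 19 mm behind it; z points along the fingers, y is the line along which they close (so a half turn about z gives the same grasp; the last joint's range is limited). The gripper opens to 85 mm and grips with 20 to 120 N. Pads are 22 mm wide; open, the fingers measure 114 mm over their backs; the gripper's body (76 mm by 85 mm) begins 54 mm behind the grasp point. The pads swing forward as they close: fully open they stand 13 mm farther back than shut.
Start: joints at [-1.255, 0.353, 1.633, -0, 1.155, -0.002], TCP at [0.195, -0.594, 0.231] pointing down, gripper open.
Joint ranges: [-2.63, 2.63], [-0.92, 2.1], [0.06, 2.66], [-1.3, 4.44], [0, 2.69], [-3.02, 3.02]. Speed limits (rad/s): [2.22, 2.22, 2.79, 3.14, 3.14, 3.14].

## Interface

Orientations are given as a rotation vector (axis times angle).
In Python, from plant import r gives the robot as it stands.
- The arm moves only by the tool carry_out, never from a script. Its argument "series" is a list of rows, each a list of 7 numbers: the turn, a rotation vector about the tool's x, y, z in units of 5 degrees (1.0 is 5 degrees), then the shift along the tool's x, y, z in units of 30 mm (1.0 is 30 mm), then the opening in per cent of the stroke, from 0 (shut) to 100 (fully open). A call has 1 to 8 rows; each row shifts and turns the commanded pose from where the row before left it, along the tool's axes as they then stand; what a row does not reach is not made up. A row lasts 1/10 s, in which the tool goes at most 50 mm and 8.59 degrees, less where a joint would pass 70% of its speed; a pose out of reach is approached as far as the arm can. A call is refused whole if a number of a shift passes 1 or a number of a turn 1, either way. A call with a gripper value outside its range is refused whole. The fingers move at their own pace and stop on an object; "squeeze" is the grip in N (left out, the last holds). Time passes only in rows, so rows that do not move let the fingers close. It gives the time, the measured TCP pose, the force, the opening and the grip force at its end, in the units of the state.
- r.read_state(): the state, without advancing time (a new reading comes with each control period).
- r.snapshot(name): name is "scene" or "top" or "wrist"; returns a dict with "pixels" (384x512x3 uint8, red, green, blue), "vfov" (degrees; the focal length in pixels is half the picture's height over the tangent of half this angle, whatever the lens; pixels are square), "cx", "cy" (the principal point, pixels), "D" ([k1, k2, p1, p2, k3] as OpenCV has them; the pictures are not rectified), "pose" (4x4, takes a point from camera to world coordinates). Camera axes: x right, y down, z forward; pixel columns grow to the right and rows downward; lengths in m; the calibration is good to about 2 mm. A picture is of the moment at which its call begins. There is no depth.
- r.hand_in(): hands the job in; it is judged then, once.
The state is a dict: "time": time; "joint_pos": joint angles; "qd": joint speeds; "effort": joint torques, N m; "position": TCP position; "tool_rot": TCP orientation; "ft_force": force on the tool from outside, world axes, zero at the start; "moment": the same for the moment, N m; "gripper_width": finger opening in m; "grip_force": force on a finger pad.
Only numpy, scipy, OpenCV 4.12 (cv2) and the standard library are available. Lean on these libraries where they do the work, as an engineer would, in place of code of your own. Each camera call takes 0.05 s, during which the arm holds its last target. There are 200 camera calls.

## Working session

There is one attempt and no reset: what is moved stays moved. The work goes in short steps, Python scripts to look and compute and a tool call to move; the robot and the scene stay as the last step left them, time stands still between calls to the robot, and variables do not carry over. Pictures are saved under pics/ and viewed, at most 10 in all, crops included, and the job is handed in when it is done.

Besides the shell and the picture viewer there is one more tool, called after "Emit:" as name([rows], argument=value, ...), one row to a line, values as JSON. carry_out: Moves the arm, as the interface text tells. Its arguments: {"type":"object","properties":{"series":{"type":"array","items":{"type":"array","items":{"type":"number"}}},"squeeze":{"type":"number"}},"required":["series"]}

```bash
mkdir -p pics; cat > h.py <<'E'
import numpy as np,cv2
from plant import r
from scipy.spatial.transform import Rotation as R
def snap(n,f=None):
    s=r.snapshot(n)
    if f: cv2.imwrite('pics/'+f,s['pixels'][:,:,::-1])
    return s
def K(s):
    f=192/np.tan(np.radians(s['vfov'])/2); return np.array([[f,0,s['cx']],[0,f,s['cy']],[0,0,1.]])
def ray(s,p):
    u=cv2.undistortPoints(np.array([[p]],float),K(s),np.array(s['D'],float))[0,0]
    P=np.array(s['pose']); return P[:3,3],P[:3,:3]@np.array([u[0],u[1],1])
def onz(s,p,z):
    o,d=ray(s,p); return o+d*(z-o[2])/d[2]
def proj(s,X):
    P=np.linalg.inv(np.array(s['pose'])); 
    return cv2.projectPoints(np.atleast_2d(X).astype(float),cv2.Rodrigues(P[:3,:3])[0],P[:3,3],K(s),np.array(s['D'],float))[0][:,0]
E
python3 - <<'E'
from h import *
a=snap('scene','s1.png');b=snap('top','t1.png')
for s in(a,b):print(np.round(s['pose'],3),s['vfov'])
t=r.read_state();print(t['time'],t['position'],t['tool_rot'],t['gripper_width'])
print(R.from_rotvec(t['tool_rot']).as_matrix().round(3))
E
```

```text
[[-0.911 -0.3    0.284  0.313]
 [-0.413  0.649 -0.639  0.212]
 [ 0.007 -0.699 -0.715  0.704]
 [ 0.     0.     0.     1.   ]] 48.6841648626115
[[-0.006 -0.978  0.208  0.389]
 [-1.     0.007  0.004 -0.34 ]
 [-0.006 -0.208 -0.978  0.912]
 [ 0.     0.     0.     1.   ]] 57.940068068138004
0.1 [ 0.19516405 -0.59328562  0.23061504] [-3.10077895e+00 -4.96951624e-01  3.29950907e-04] 0.08568052667010462
[[ 0.95   0.313 -0.   ]
 [ 0.313 -0.95   0.001]
 [-0.    -0.001 -1.   ]]
```

View pics/s1.png

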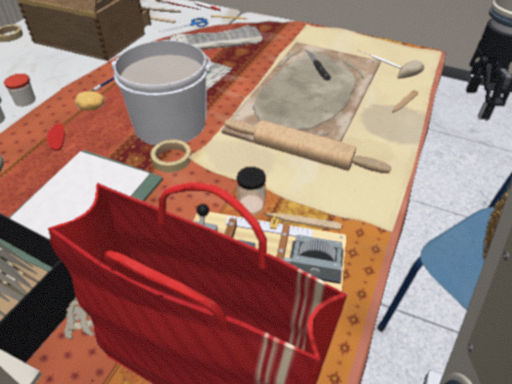

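View pics/t1.png

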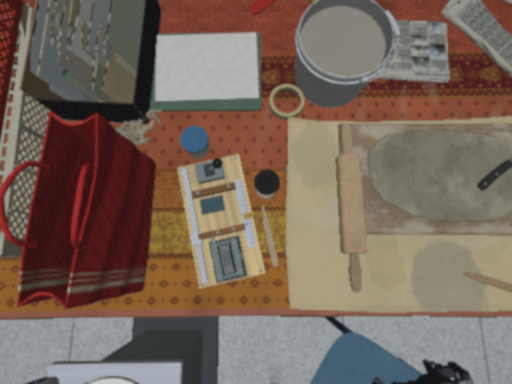

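The top view shows the gauge with corners near (178,168), (238,155), (265,272) and (200,287). The bag is on its left, the jar at (266,183), and the lever ball near (217,162). I'll zoom in for the details.

```bash
python3 - <<'E'
from h import *
b=snap('top')
cv2.imwrite('pics/t2.png',cv2.resize(b['pixels'][145:295,165:285,::-1],None,fx=4,fy=4,interpolation=cv2.INTER_CUBIC))
for p in [(178,168),(238,155),(265,272),(200,287)]: print(onz(b,p,.018).round(4))
print('ball',onz(b,(217,162),.088),'jar',onz(b,(266,180),.094),'bagtop',onz(b,(155,160),.2))
E
```

```text
[ 0.6294 -0.1355  0.018 ]
[ 0.6644 -0.2952  0.018 ]
[ 0.359  -0.3639  0.018 ]
[ 0.3241 -0.2024  0.018 ]
ball [ 0.62519734 -0.24702666  0.088     ] jar [ 0.57741993 -0.36706043  0.094     ] bagtop [ 0.59841154 -0.12757439  0.2       ]
```

View pics/t2.png

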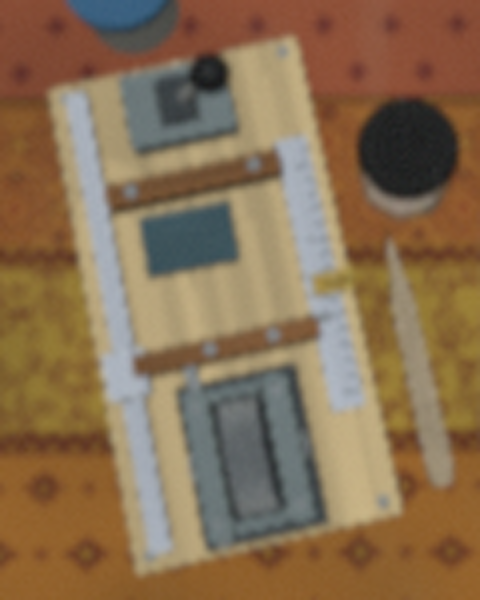

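The crop shows the wheel in the housing at about (243,455) and the fence bar at row ~345. The gold rider is near (332,282) and the ball is at (208,72). The gauge is turned about 0.22 rad and the wheel top sits near (0.392, -0.272). I'll move above the wheel, gripper shut.

Emit:
carry_out([
  [0,0,0,0.96,-0.81,0,0],
  [0,0,0,0.96,-0.81,0,0],
  [0,0,0,0.96,-0.81,0,0],
  [0,0,0,0.96,-0.81,0,0],
  [0,0,0,0.96,-0.81,0,0],
  [0,0,0,0.96,-0.81,0,0],
  [0,0,0,0.96,-0.81,0,0],
  [0,0,0,0.96,-0.81,0,0],
], squeeze=20)

```text
time: 0.95
position: [0.3539, -0.3356, 0.2312]
tool_rot: [-3.102, -0.497, -0.0]
ft_force: [0.6, -0.1, -0.5]
gripper_width: 0.0001
grip_force: 0.0
```

Emit:
carry_out([
  [0,0,0,0.96,-0.81,0,0],
  [0,0,0,0.96,-0.81,0,0],
  [0,0,1,0,0,0,0],
  [0,0,0.14,0,0,0,0],
  [0,0,0,0,0,0,0],
  [0,0,0,0,0,0,0],
])

```text
time: 1.55
position: [0.3926, -0.2734, 0.2312]
tool_rot: [3.123, 0.343, -0.0]
ft_force: [-0.5, 1.1, 0.4]
gripper_width: 0.0005
grip_force: 0.0
```

```bash
python3 - <<'E'
from h import *
w=snap('wrist')
cv2.imwrite('pics/w1.png',cv2.resize(w['pixels'][:,:,::-1],(800,600),interpolation=cv2.INTER_CUBIC))
print(np.round(w['pose'],3),w['vfov'])
t=r.read_state();print(t['time'],t['position'],t['gripper_width'],t['ft_force'])
print(R.from_rotvec(t['tool_rot']).as_matrix().round(3))
g=np.array([.4942,-.2493,0]);ex=np.array([-.217,.976,0]);ey=-np.array([.976,.217,0])
G=lambda x,y,z:g+ex*x+ey*y+np.array([0,0,z])
print((proj(w,[G(0,105,.076) if 0 else G(0,.105,.076),G(-.033,.06,.058),G(.033,.06,.058),G(-.085,-.16,.018),G(.085,-.16,.018),G(0,-.065,.044)])*800/512).round(0))
E
```

```text
[[ 0.219 -0.936 -0.274  0.462]
 [-0.976 -0.21  -0.062 -0.259]
 [ 0.001  0.281 -0.96   0.375]
 [ 0.     0.     0.     1.   ]] 58.685670741705124
1.6 [ 0.39257568 -0.27345756  0.23120298] 0.0001760154504150641 [ 1.02145706  0.25613374 -0.7339005 ]
[[ 0.976  0.217 -0.   ]
 [ 0.217 -0.976  0.   ]
 [-0.    -0.    -1.   ]]
[[ 395.  268.]
 [ 452.  186.]
 [ 339.  186.]
 [ 548. -214.]
 [ 245. -215.]
 [ 396.  -45.]]
```

View pics/w1.png

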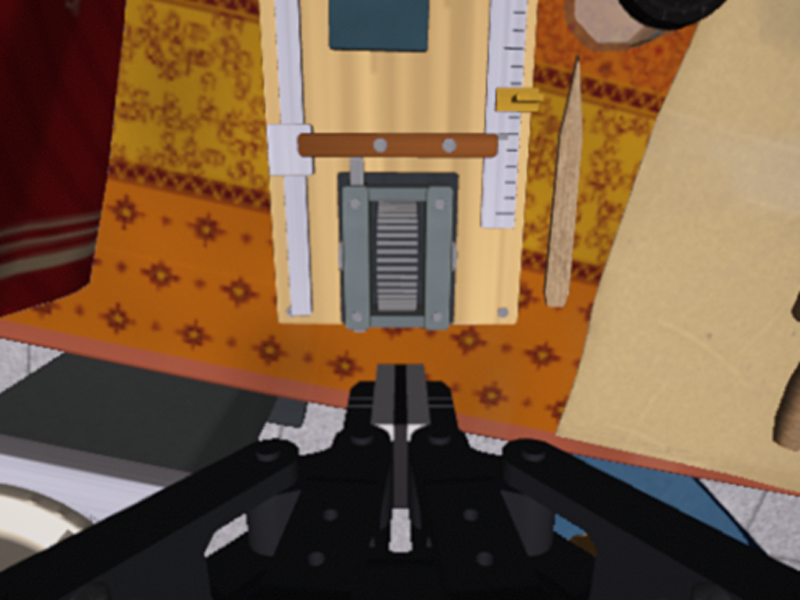

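The wrist view shows the wheel slot centred at about (397,257) in the 800-pixel picture, with the wheel top predicted at (395,268), so the estimate holds within a couple of mm. The fence is at row 145 and the rider fin at (520,98). I'll zoom in on the pointer and rider.

```bash
python3 - <<'E'
from h import *
w=snap('wrist')
cv2.imwrite('pics/w2.png',cv2.resize(w['pixels'][40:115,290:370,::-1],None,fx=8,fy=8,interpolation=cv2.INTER_CUBIC))
E
```

```text
(no output)
```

View pics/w2.png

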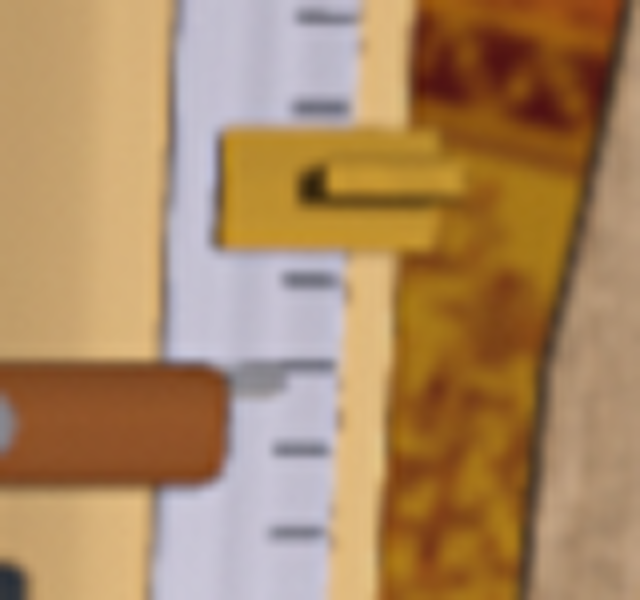

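In the crop the rider fin's fence-side end is at (328,179) and the pointer end at (287,381). In the original picture these are (331,62.4) and (325.9,87.6).

```bash
python3 - <<'E'
from h import *
w=snap('wrist')
ex=np.array([-.217,.976,0]);ey=-np.array([.976,.217,0]);g=np.array([.4942,-.2493,0])
for z in (.040,.046,.052):
  A=onz(w,(331,62.4),z);B=onz(w,(325.9,87.6),.046)
  print(z,A,B,'gauge x',(A-g)@ex,(B-g)@ex,'gauge y',(A-g)@ey,(B-g)@ey,'dist',(B-A)@ey)
E
```

```text
0.04 [ 0.50063671 -0.32169944  0.04      ] [ 0.47755018 -0.32200144  0.046     ] gauge x -0.07205861815453174 -0.06734359856788481 gauge y 0.009428445487577543 0.03202643858689801 dist 0.022597993099320462
0.046 [ 0.49994126 -0.32057206  0.046     ] [ 0.47755018 -0.32200144  0.046     ] gauge x -0.07080738709273118 -0.06734359856788481 gauge y 0.009862567417038637 0.03202643858689801 dist 0.02216387116985937
0.052 [ 0.49924581 -0.31944469  0.052     ] [ 0.47755018 -0.32200144  0.046     ] gauge x -0.06955615603093064 -0.06734359856788481 gauge y 0.010296689346499676 0.03202643858689801 dist 0.021729749240398333
```

The x gap comes out at 3.46 mm against the stated 3.5, so both points are at 46 mm height. The fence has 22.2 mm to travel, which is about 63 mm at the rim. I'll come down near the wheel top.

Emit:
carry_out([
  [0,0,0,-0.35,-0.05,0.9,0],
  [0,0,0,0,0,1,0],
  [0,0,0,0,0,1,0],
  [0,0,0,0,0,1,0],
  [0,0,0,0,0,0.7,0],
  [0,0,0,0,0,0.3,0],
  [0,0,0,0,0,0,0],
  [0,0,0,0,0,0,0],
])

```text
time: 2.5
position: [0.3828, -0.2742, 0.085]
tool_rot: [3.122, 0.342, 0.001]
ft_force: [-0.8, 0.2, 0.2]
gripper_width: 0.0
grip_force: 0.0
```

Emit:
carry_out([
  [0,0,0,0,0,0.1,0],
  [0,0,0,0,0,0.07,0],
  [0,0,0,0,0,0.05,0],
  [0,0,0,0,0,0.05,0],
  [0,0,0,0,0,0,0],
  [0,0,0,0,0,0,0],
])

```text
time: 3.1
position: [0.3824, -0.2737, 0.0762]
tool_rot: [-3.123, -0.342, 0.0]
ft_force: [-1.0, -0.6, 0.1]
gripper_width: 0.0002
grip_force: 0.0
```

Emit:
carry_out([
  [0,0,0,0,0,0.05,0],
  [0,0,0,0,0,0.05,0],
  [0,0,0,0,0,0,0],
  [0,0,0,0,0,0,0],
])

```text
time: 3.5
position: [0.3825, -0.2738, 0.0733]
tool_rot: [3.123, 0.342, 0.0]
ft_force: [-0.7, -0.3, 4.5]
gripper_width: 0.0
grip_force: 2.2
```

Contact at 4.5 N. Now the first drag of 20 mm away from the robot.

Emit:
carry_out([
  [0,0,0,0.11,0,0,0],
  [0,0,0,0.11,0,0,0],
  [0,0,0,0.11,0,0,0],
  [0,0,0,0.11,0,0,0],
  [0,0,0,0.11,0,0,0],
  [0,0,0,0.11,0,0,0],
  [0,0,0,0,0,0,0],
])

```text
time: 4.2
position: [0.4024, -0.2694, 0.0733]
tool_rot: [3.123, 0.343, 0.001]
ft_force: [1.5, -0.4, 4.0]
gripper_width: 0.0
grip_force: 2.2
```

```bash
python3 - <<'E'
from h import *
w=snap('wrist')
cv2.imwrite('pics/w3.png',cv2.resize(w['pixels'][:,:,::-1],(800,600),interpolation=cv2.INTER_CUBIC))
t=r.read_state();print(t['time'],t['position'],t['ft_force'])
np.save('w3.npy',w['pixels'])
E
```

```text
4.25 [ 0.40230655 -0.26942084  0.07325889] [ 0.97347972 -0.23379938  4.75265624]
```

View pics/w3.png

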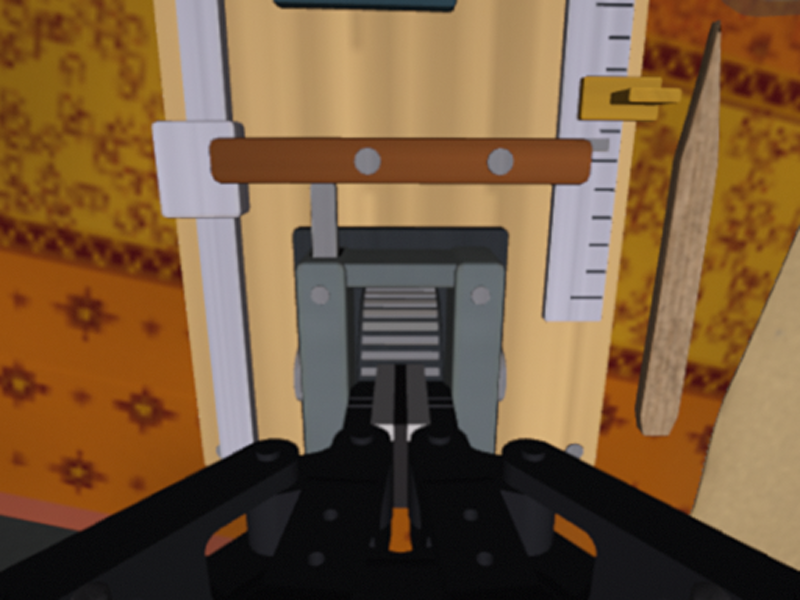

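The view shows the pointer end at (609,145) and the rider fin's near end at (629,95), with the fence now closer. I'll work out what distance remains.

```bash
python3 - <<'E'
from h import *
w=snap('wrist')
ex=np.array([-.217,.976,0]);ey=-np.array([.976,.217,0]);g=np.array([.4942,-.2493,0])
k=512/800
A=onz(w,(629*k,95*k),.046);B=onz(w,(609*k,145*k),.0435)
print('gauge x',(A-g)@ex,(B-g)@ex,'y',(A-g)@ey,(B-g)@ey,'dist',(B-A)@ey)
E
```

```text
gauge x -0.07016569231364006 -0.06647740469720816 y 0.009812061012719342 0.024604112796487023 dist 0.01479205178376768
```

It advanced as predicted. Two more strokes: lift, go back, press, drag.

Emit:
carry_out([
  [0,0,0,0,0,-0.4,0],
  [0,0,0,-0.33,0,0,0],
  [0,0,0,-0.34,0,0,0],
  [0,0,0,0,0,0,0],
  [0,0,0,0,0,0.25,0],
  [0,0,0,0,0,0.1,0],
  [0,0,0,0,0,0.05,0],
  [0,0,0,0,0,0,0],
])

```text
time: 5.1
position: [0.3821, -0.2738, 0.0729]
tool_rot: [-3.123, -0.343, 0.001]
ft_force: [-0.8, -0.3, 4.6]
gripper_width: -0.0002
grip_force: 2.3
```

Emit:
carry_out([
  [0,0,0,0.11,0,0,0],
  [0,0,0,0.11,0,0,0],
  [0,0,0,0.11,0,0,0],
  [0,0,0,0.11,0,0,0],
  [0,0,0,0.11,0,0,0],
  [0,0,0,0.11,0,0,0],
  [0,0,0,0,0,0,0],
  [0,0,0,0,0,0,0],
])

```text
time: 5.9
position: [0.4018, -0.2695, 0.0732]
tool_rot: [3.123, 0.342, 0.001]
ft_force: [1.2, 0.6, 5.2]
gripper_width: -0.0005
grip_force: 2.2
```

Emit:
carry_out([
  [0,0,0,0,0,-0.4,0],
  [0,0,0,-0.33,0,0,0],
  [0,0,0,-0.34,0,0,0],
  [0,0,0,0,0,0,0],
  [0,0,0,0,0,0.25,0],
  [0,0,0,0,0,0.1,0],
  [0,0,0,0,0,0.05,0],
  [0,0,0,0,0,0,0],
])

```text
time: 6.7
position: [0.3818, -0.2738, 0.0729]
tool_rot: [-3.123, -0.343, 0.001]
ft_force: [-1.3, -0.6, 4.4]
gripper_width: -0.0001
grip_force: 2.3
```

Emit:
carry_out([
  [0,0,0,0.11,0,0,0],
  [0,0,0,0.11,0,0,0],
  [0,0,0,0.11,0,0,0],
  [0,0,0,0.11,0,0,0],
  [0,0,0,0.11,0,0,0],
  [0,0,0,0.07,0,0,0],
  [0,0,0,0,0,0,0],
  [0,0,0,0,0,0,0],
])

```text
time: 7.5
position: [0.4003, -0.2698, 0.0732]
tool_rot: [3.123, 0.342, 0.001]
ft_force: [0.9, 1.5, 4.5]
gripper_width: -0.0001
grip_force: 2.2
```

```bash
python3 - <<'E'
from h import *
w=snap('wrist')
cv2.imwrite('pics/w4.png',cv2.resize(w['pixels'][40:115,350:450,::-1],None,fx=8,fy=8,interpolation=cv2.INTER_CUBIC))
t=r.read_state();print(t['time'],t['position'],t['ft_force'])
E
```

```text
7.55 [ 0.40019161 -0.26982479  0.07325705] [ 0.69603541 -0.75327425  4.29564834]
```

View pics/w4.png

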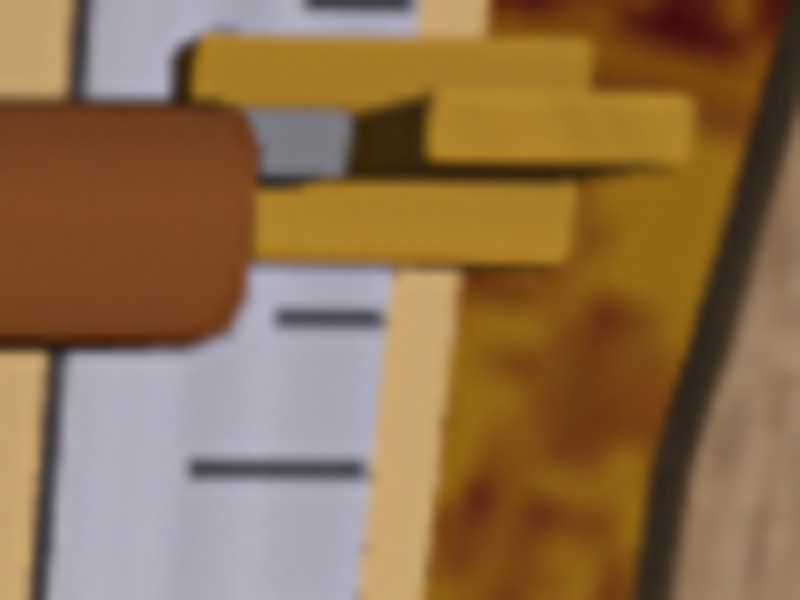

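In this crop the pointer fin end is at about (350,143) and the rider fin end at (428,128). The fence still has a little way to go.

```bash
python3 - <<'E'
from h import *
w=snap('wrist')
ex=np.array([-.217,.976,0]);ey=-np.array([.976,.217,0]);g=np.array([.4942,-.2493,0])
for dz in(.0435,.043):
  A=onz(w,(350+428/8,40+128.5/8),.046);B=onz(w,(350+350/8,40+143/8),dz)
  print('gauge x',(A-g)@ex,(B-g)@ex,'y',(A-g)@ey,(B-g)@ey,'dist',(B-A)@ey)
print((w['pose'][:3,3]-g)@ey)
# gauge direction check: rail tick/fins slope
Rw=np.array(w['pose'])[:3,:3]; print(Rw.round(3))
E
```

```text
gauge x -0.07033473402920816 -0.06670766930969864 y 0.009847093068371972 0.01050114450902318 dist 0.0006540514406512065
gauge x -0.07033473402920816 -0.06689915295092312 y 0.009847093068371972 0.010457869277471641 dist 0.0006107762090996669
0.02549931277433102
[[ 0.218 -0.937 -0.274]
 [-0.976 -0.209 -0.062]
 [ 0.001  0.281 -0.96 ]]
```

0.63 mm is left, or 1.8 mm at the rim.

Emit:
carry_out([
  [0,0,0,0.03,0,0,0],
  [0,0,0,0.03,0,0,0],
  [0,0,0,0,0,0,0],
  [0,0,0,0,0,0,0],
  [0,0,0,0,0,-0.3,0],
  [0,0,0,0,0,-1,0],
  [0,0,0,0,0,0,0],
  [0,0,0,0,0,0,0],
])

```text
time: 8.4
position: [0.4018, -0.2694, 0.1128]
tool_rot: [3.122, 0.342, 0.001]
ft_force: [-0.8, 0.7, -0.5]
gripper_width: 0.0002
grip_force: 0.0
```

```bash
python3 - <<'E'
from h import *
w=snap('wrist')
c=proj(w,[[.5,-.3206,.046]])[0].astype(int);x,y=c[0]-50,c[1]-35;print(x,y)
cv2.imwrite('pics/w5.png',cv2.resize(w['pixels'][y:y+75,x:x+100,::-1],None,fx=8,fy=8,interpolation=cv2.INTER_CUBIC))
t=r.read_state();print(t['time'],t['position'],t['ft_force'])
E
```

```text
326 30
8.45 [ 0.40140245 -0.26914175  0.11214074] [ 0.48680334 -0.03416307  0.07864894]
```

View pics/w5.png

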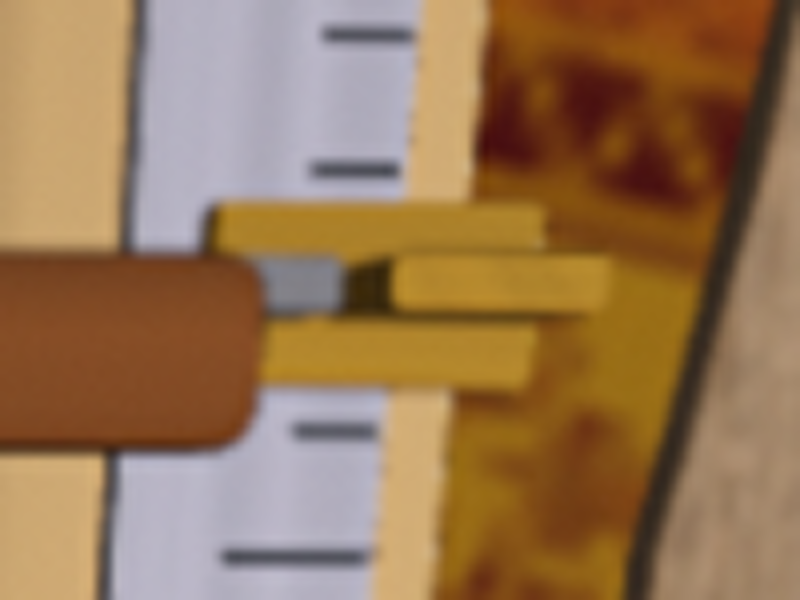

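The pointer end is at rows 257–315 (centre 286) and the rider fin end at 255–312 (centre 284), so they are in line to about 0.15 mm. Next I'll go to the right side of the lever ball, which is at gauge (-26,-128).

Emit:
carry_out([
  [0,0,0,0,0,-0.9,0],
  [0,0,0,0.9,0.33,0,0],
  [0,0,0,1,0.33,0,0],
  [0,0,0,1,0.33,0,0],
  [0,0,0,1,0.33,0,0],
  [0,0,0,1,0.33,0,0],
  [0,0,0,1,0.35,0,0],
  [0,0,0,1,0,0,0],
])

```text
time: 9.25
position: [0.6175, -0.2836, 0.1377]
tool_rot: [-3.122, -0.341, 0.003]
ft_force: [1.1, -0.6, 0.2]
gripper_width: -0.0005
grip_force: 0.0
```

Emit:
carry_out([
  [0,0,0,0.5,0,0,0],
  [0,0,0,0,0,0,0],
  [0,0,0,0,0,0,0],
])

```text
time: 9.55
position: [0.6301, -0.2795, 0.1382]
tool_rot: [-3.122, -0.343, 0.003]
ft_force: [0.3, -0.1, 0.2]
gripper_width: -0.0
grip_force: 0.0
```

```bash
python3 - <<'E'
from h import *
w=snap('wrist')
cv2.imwrite('pics/w6.png',cv2.resize(w['pixels'][:,:,::-1],(800,600),interpolation=cv2.INTER_CUBIC))
g=np.array([.4942,-.2493,0]);ex=np.array([-.217,.976,0]);ey=-np.array([.976,.217,0])
b=g-ex*.0264-ey*.125+[0,0,.088]
print(b,proj(w,b)*800/512,r.read_state()['position'])
E
```

```text
[ 0.6219288 -0.2479414  0.088    ] [[313.16719375 332.41177093]] [ 0.62986738 -0.27975432  0.13853215]
```

View pics/w6.png

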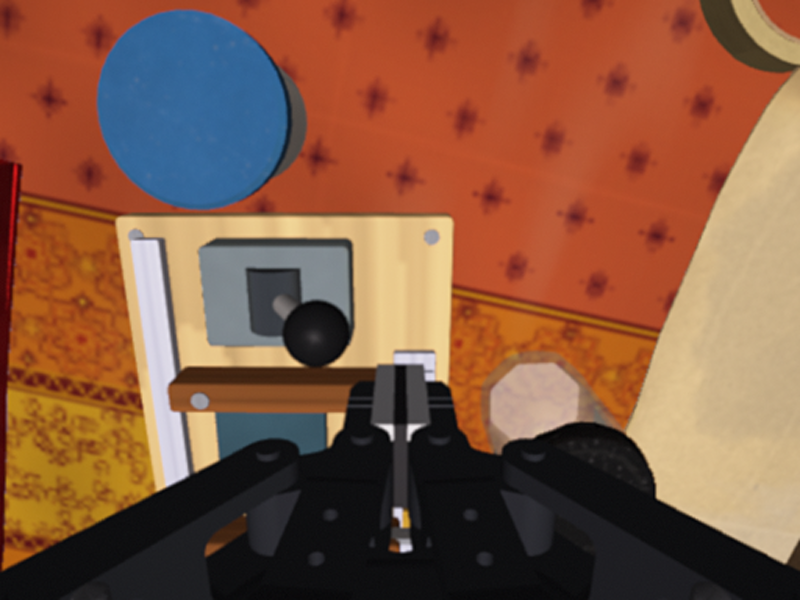

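The ball is at (316,332) against a predicted (313,332), leaning right. The finger stands to its right and the jar is clear below the body. I'll descend to z ≈ 0.078 and push left.

Emit:
carry_out([
  [0,0,0,0,-0.1,0.5,0],
  [0,0,0,0,0,0.5,0],
  [0,0,0,0,0,0.5,0],
  [0,0,0,0,0,0.5,0],
  [0,0,0,0,0,0,0],
  [0,0,0,0,0,0,0],
])

```text
time: 10.2
position: [0.6305, -0.2769, 0.0784]
tool_rot: [-3.122, -0.342, 0.002]
ft_force: [0.1, -0.3, -0.5]
gripper_width: -0.0
grip_force: 0.0
```

Emit:
carry_out([
  [0,0,0,0,-0.2,0,0],
  [0,0,0,0,-0.2,0,0],
  [0,0,0,0,-0.2,0,0],
  [0,0,0,0,-0.2,0,0],
  [0,0,0,0,-0.2,0,0],
  [0,0,0,0,-0.2,0,0],
  [0,0,0,0,-0.2,0,0],
])

```text
time: 10.9
position: [0.6214, -0.2352, 0.0791]
tool_rot: [-3.123, -0.342, 0.0]
ft_force: [-0.2, -0.3, 1.6]
gripper_width: -0.0002
grip_force: 0.6
```

Emit:
carry_out([
  [0,0,0,0,-0.15,0,0],
  [0,0,0,0,-0.15,0,0],
  [0,0,0,0,-0.1,0,0],
  [0,0,0,0,-0.05,0,0],
  [0,0,0,0,0,0,0],
])

```text
time: 11.4
position: [0.6185, -0.2225, 0.0791]
tool_rot: [-3.123, -0.342, 0.001]
ft_force: [-0.8, -0.1, -0.9]
gripper_width: -0.0004
grip_force: 0.0
```

Emit:
carry_out([
  [0,0,0,0,-0.05,0,0],
  [0,0,0,0,-0.05,0,0],
  [0,0,0,0,0,0,0],
  [0,0,0,0,0,0,0],
])

```text
time: 11.8
position: [0.6184, -0.2211, 0.0792]
tool_rot: [3.121, 0.342, 0.001]
ft_force: [-0.4, -6.9, -3.0]
gripper_width: -0.0003
grip_force: 3.1
```

The force rose to 7 N, so it's at the end stop. One more small push, then retreat.

Emit:
carry_out([
  [0,0,0,0,-0.05,0,0],
  [0,0,0,0,0,0,0],
])

```text
time: 12.0
position: [0.6184, -0.2208, 0.0793]
tool_rot: [3.119, 0.343, 0.002]
ft_force: [0.8, -12.6, -4.5]
gripper_width: -0.0003
grip_force: 5.5
```

Emit:
carry_out([
  [0,0,0,0,0.5,0,0],
  [0,0,0,0,0.5,0,0],
  [0,0,0,0,0,-0.8,0],
  [0,0,0,0,0,-1,0],
  [0,0,0,-1,0,-1,0],
  [0,0,0,-1,0,-1,0],
  [0,0,0,-1,0,0,0],
  [0,0,0,0,0,0,0],
])

```text
time: 12.8
position: [0.5339, -0.2685, 0.1944]
tool_rot: [3.123, 0.339, -0.0]
ft_force: [0.1, 0.6, -0.8]
gripper_width: -0.0002
grip_force: 0.0
```

```bash
python3 - <<'E'
from h import *
w=snap('wrist')
cv2.imwrite('pics/w7.png',cv2.resize(w['pixels'][:,:,::-1],(800,600),interpolation=cv2.INTER_CUBIC))
g=np.array([.4942,-.2493,0]);ex=np.array([-.217,.976,0]);ey=-np.array([.976,.217,0])
b=g+ex*.0264-ey*.125+[0,0,.088]
t=r.read_state();print(proj(w,b)*800/512,t['position'],t['ft_force'],t['time'])
E
```

```text
[[275.89144832  93.91099625]] [ 0.53551138 -0.26814966  0.19394454] [ 0.78831931 -0.35319173  0.1935518 ] 12.85
```

View pics/w7.png

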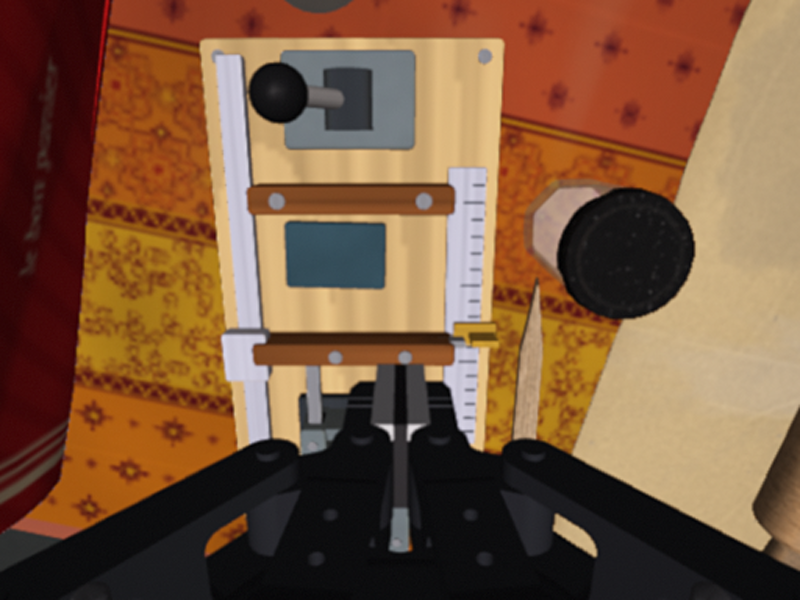

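The ball is now at (278,92) against (276,94) predicted for fully locked. The fence stands level with the rider and everything else is in place, so I'm handing it in.

```bash
python3 -c "
from plant import r
print(r.hand_in())"
```

```text
the job is handed in; nothing more can be done
None
```

I rolled the fence up by the wheel until its pointer was in line with the rider mark to about 0.15 mm, then pushed the lock lever fully over to its left end stop; the job was handed in at about 13 s.

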